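# Gauge a rubber stamp at the shop counter

## Robot

A 6-joint arm with a two-finger parallel gripper is mounted at the origin on the work surface. World frame = base frame: x ahead of the robot, y to its left, z up, the work surface at z = 0. Lengths are in mm, angles in degrees, forces in N, time in s.
With the tool pointing down it reaches from about 350 to 775 mm from the base axis. Payload 7.3 kg.
Tool frame: the origin (TCP) lies on the centre line of the jaws, within the pads' length; the fingertips stand 19 mm ahead of it and the grasp point (between the pads) is the TCP (tcp_to_tips is the distance from the TCP to the fingertips, in mm); y points along the fingers, x is the direction in which the jaws open and shut, and the axes are right-handed (so a half turn about y gives the same grasp; the last joint's range is limited). The gripper opens to 92 mm and grips with 3 to 60 N. Pads are 19 mm wide; open, the fingers measure 130 mm over their backs; the gripper's body (75 mm by 190 mm) begins 47 mm behind the grasp point.
Start: joints at [-8.365, 19.595, 87.324, -0, 73.075, -8.365], TCP at [525.017, 0.02, 245.741] pointing down, gripper open.
Joint ranges: [-145.02, 145.02], [-44.19, 115.74], [2.07, 154.8], [-57.11, 237.11], [16.16, 152.29], [-177.93, 177.93]. Speed limits (degrees/s): [147.25, 147.25, 180, 180, 180, 180].

## Interface

Orientations are given as a 3x3 rotation matrix whose columns are the frame's x, y, z axes.
In Python, from bench import move_ptp, move_straight, set_joints, open_gripper, gripper_close, pause, solve_ik, observe, get_image, MotionError, hand_in, tcp_to_tips gives the robot as it stands. Calls block until the motion is done:
- move_ptp(position, orientation): joint-space move of the TCP to a pose.
- move_straight(position, speed=150, orientation=None, max_force=None): straight line of the TCP; orientation=None keeps the orientation; speed is the mean speed in mm/s. With max_force (N) it stops when the force on the tool has changed by that much, and returns True; else False.
- set_joints(angles): joint-space move.
- open_gripper() and gripper_close(): open the fingers fully, or close them until they stop; the grip force is fixed at half the most.
- pause(seconds).
- solve_ik(position, orientation): joint angles nearest the present ones, or None.
- observe(): the state.
- get_image(name): name is "scene" or "side" or "wrist"; returns a dict with "color" (420x560x3 uint8, red, green, blue), "K" (3x3 intrinsics, pixels), "world_to_cam" (4x4, takes a point from world to camera coordinates); the wrist camera has in their place "tool_from_camera" (4x4, takes a point from camera to tool coordinates, whose origin is the TCP and whose axes are the tool frame's). Camera axes: x right, y down, z forward; pixel columns grow to the right and rows downward; lengths in mm; the calibration is good to about 2 mm. A picture is of the moment at which its call begins: read the wrist's pose just before it. There is no depth.
A pose or a line that the arm cannot do raises MotionError and nothing moves.
- hand_in(): hands the job in, once; it reports no verdict.
The state is a dict: "time": time; "qpos": joint angles; "joint_velocities": joint speeds; "joint_torque": joint torques, N m; "tool_pos": TCP position; "tool_rot": TCP orientation; "ft_force": force on the tool from outside, world axes, zero at the start; "ft_torque": the same for the moment, N m; "gripper_width": opening from 0.0 (shut) to 1.0 (fully open).
Only numpy, scipy, OpenCV 4.12 (cv2) and the standard library are available. Lean on these libraries where they do the work, as an engineer would, in place of code of your own. Each camera call takes 0.05 s, during which the arm holds its last target. There are 200 camera calls.

## Task

Measure the red-handled rubber stamp on the counter gauge: stand it upright on the gauge's bed between the open jaws, midway across the bed, with its long sides facing the jaws, and let go. Then slide the moving jaw, the one with the blue tab, gently shut until the stamp has pushed the yellow sprung pad in by about 4 to 5 mm (never to its stop), leave it clamped like that, and press the green button fully to store the reading. Leave everything else on the counter where it is.

Things in the scene. Friction and masses are not known exactly. Their poses are not given: they have to be found in the camera images.
- stamp_red: Stamp to measure: wooden block with rubber foot, 60 mm long (its x), 36 wide (its y), 20 high; on it an upright round red handle, 22 mm in diameter, solid from 20 to 66 mm height; a 26 mm ball at its top (77 mm) is look only. 60 to 130 g. Origin under its centre, z up. Stands on a fixed cork mat 3 mm thick. Grip the handle about 50 mm above the origin.
- gauge: Fixed bench gauge like a big caliper. Green base plate 90 (its x) x 300 (its y) x 15 mm, its top is the bed; origin under its centre, z up. Jaws travel along y, centred on x = 0, plates 36 mm wide, up to z = 45 mm. Black housing at +y: 50 mm wide, y 88 to 148, top z 55 mm. Yellow sprung pad in front of it; steel moving jaw and its carriage with blue tab on the -y side.
- carriage (a joint): Slide of the moving jaw along the gauge's +y, m. 0 = fully open (jaw face at gauge y = -10 mm, 80 mm from the resting pad), 0.070 = end; grows as it shuts; starts at 0 to 0.020. Dry friction about 8 N, so it stays where it is left even against the pad's spring. With the 36 mm wide stamp between, both jaws touch at 0.044.
- tab_top (a point): Top centre of the carriage's upright blue tab: 12 mm thick along gauge y, 26 mm wide along x, from z = 32 mm (top of the carriage block) to 86 mm over the counter. Moves with the jaw; the jaw face lies 70 mm ahead (gauge +y). At carriage 0 it is at gauge y = -80 mm.
- jaw_face (a point): Centre of the moving jaw's flat face, 31 mm above the counter; x, y axes as the gauge's.
- pad (a joint): How far the yellow sprung pad has been pushed in along the gauge's +y (m). 0 = at rest (face at gauge y = +70 mm), stop at 0.010. Spring 0.6 N per mm. A red rod is seen between pad and black housing: 12 mm of it at rest, less as the pad goes in. Wanted: about 0.0045.
- pad_face (a point): Centre of the pad's flat face towards the moving jaw, 31 mm above the counter; moves with the pad.
- bed (a point): Point on the bed's surface midway between the fully open jaw and the resting pad (gauge x = 0, y = 30 mm), 15 mm above the counter. x, y axes as the gauge's.
- store (a joint): Green store button on top of the black housing, 24 mm in diameter; 0 = up, 0.006 = fully pressed, downwards. Springs back; fully down takes 5 N.
- store_top (a point): Centre of the button's top face, at gauge x = 0, y = 124 mm; 77 mm above the counter when up.
- stamp_black: bystander: same stamp with a black handle
- stamp_yellow: bystander: same stamp with a yellow handle
- ink_pad: bystander: flat blue plastic ink pad, 80 x 50 x 16 mm, white label on top; origin under its centre
- mug: bystander: blue ceramic mug, radius 40, height 90 mm
- pen_pot: bystander: black pen pot, radius 36 mm, pens up to 150 mm high
- tape: bystander: clear roll of tape lying flat, radius 50, height 24 mm
- small_box: bystander: white carton with blue band, 60 x 100 x 45 mm
Things that resemble listed ones, but are neither listed nor needed, are in the scene too. Leave any orange look-alike of the stamp_red alone.

How it is judged (in metres and radians):
On the way, in this order (a step that is already met when the one before it is completed fails the run):
1. the red stamp stands on the bed between the jaws, let go (x of stamp_red in the frame of gauge between -0.015 and 0.015 m and y of stamp_red in the frame of gauge between 0 and 0.07 m and z of stamp_red in the frame of gauge below 0.018 m and angle between stamp_red's own z axis and vertical below 0.08 rad and contact force between the fingers and stamp_red below 0.1 N and angle between the x axis of stamp_red and the x axis of gauge, either way round below 0.25 rad), for 0.2 s.
2. the jaw is shut on it so that the pad is pushed in by 2 to 7 mm (value of joint pad between 0.002 and 0.007 m and angle between the x axis of stamp_red and the x axis of gauge, either way round below 0.1 rad), for 0.3 s.
3. the button is pressed down at least 4 mm with the stamp still clamped (value of joint pad between 0.002 and 0.007 m and value of joint store above 0.004 m).
At the end, for the whole second after the job is handed in: Red stamp upright on the bed between the jaws, square within 0.1 rad, within 15 mm of the middle line, pad pushed in 2 to 7 mm; the button, pressed at least 4 mm, is up again; stamp at rest and let go; everything else within 20 mm of its start (all of step 2 and x of stamp_red in the frame of gauge between -0.015 and 0.015 m and y of stamp_red in the frame of gauge between 0 and 0.07 m and z of stamp_red in the frame of gauge below 0.018 m and angle between stamp_red's own z axis and vertical below 0.08 rad and contact force between the fingers and stamp_red below 0.1 N and value of joint store below 0.002 m and linear speed of stamp_red below 0.01 m/s); the robot touches nothing.
It fails at once if the pad is driven to its stop (beyond 9 mm) (value of joint pad above 0.009 m).
It fails at once if the stamp falls over (angle between stamp_red's own z axis and vertical above 0.8 rad).
It fails at once if a bystander is moved by more than 20 mm (distance of any of stamp_black, stamp_yellow, ink_pad, mug, pen_pot, tape, small_box from where it was at the start of the episode above 0.02 m).
It also fails if it takes over 59 s, if anything falls off the work surface, if the arm or the gripper's body presses on something with over 40 N, if the wrist force passes 120 N, or if a joint passes its speed limit or range.

## Working session

There is one attempt and no reset: what is moved stays moved. The work goes in short steps, each a Python script; the robot and the scene stay as the last script left them, time stands still between calls to the robot, and variables do not carry over. Pictures are saved under pics/ and viewed, about 8 in all and at most 12, crops included, and the job is handed in when it is done.

```bash
mkdir -p pics; ls; cat > h.py <<'E'
import numpy as np, cv2
from bench import *
def save(n,im): cv2.imwrite(f'pics/{n}.png',im[...,::-1])
def ray(im,u,v,o=None):
    K=im['K'];d=np.linalg.inv(K)@[u,v,1]
    if 'world_to_cam' in im:
        T=np.linalg.inv(im['world_to_cam'])
    else:
        W=np.eye(4);W[:3,:3]=np.array(o['tool_rot']);W[:3,3]=o['tool_pos'];T=W@im['tool_from_camera']
    return T[:3,3],T[:3,:3]@d
def onz(im,u,v,z,o=None):
    c,d=ray(im,u,v,o);return c+d*(z-c[2])/d[2]
def proj(im,p,o=None):
    if 'world_to_cam' in im: T=im['world_to_cam']
    else:
        W=np.eye(4);W[:3,:3]=np.array(o['tool_rot']);W[:3,3]=o['tool_pos'];T=np.linalg.inv(W@im['tool_from_camera'])
    q=im['K']@(T[:3,:3]@p+T[:3,3]);return q[:2]/q[2]
E
python3 - <<'E'
from h import *
a=get_image('scene');b=get_image('side')
save('scene',a['color']);save('side',b['color'])
for i in(a,b): print(np.linalg.inv(i['world_to_cam']).round(2))
o=observe();print(o['tool_rot'],o['time'])
import pickle;pickle.dump((a,b),open('im.pkl','wb'))
E
```

```text
pics
[[-2.40000e-01  7.50000e-01 -6.20000e-01  1.27834e+03]
 [ 9.70000e-01  1.80000e-01 -1.60000e-01  1.81860e+02]
 [-1.00000e-02 -6.40000e-01 -7.70000e-01  8.99850e+02]
 [ 0.00000e+00  0.00000e+00  0.00000e+00  1.00000e+00]]
[[ 7.9000e-01 -4.8000e-01  3.9000e-01  1.6672e+02]
 [-6.2000e-01 -6.0000e-01  5.1000e-01 -5.8307e+02]
 [-1.0000e-02 -6.4000e-01 -7.6000e-01  9.4281e+02]
 [ 0.0000e+00  0.0000e+00  0.0000e+00  1.0000e+00]]
[[ 9.99999065e-01 -1.36683857e-03 -3.49512443e-05]
 [ 3.52326286e-05  2.05841570e-04  9.99999978e-01]
 [-1.36683135e-03 -9.99999045e-01  2.05889535e-04]] 0.1
```

View pics/scene.png

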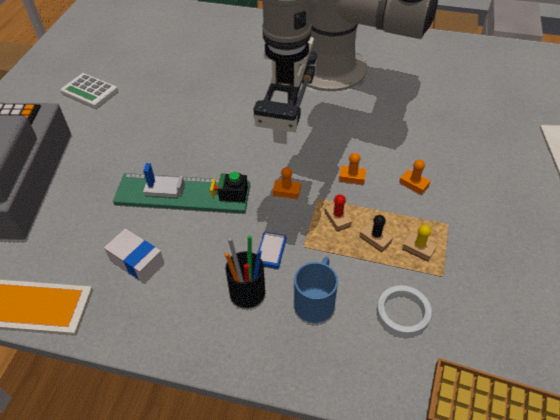

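View pics/side.png

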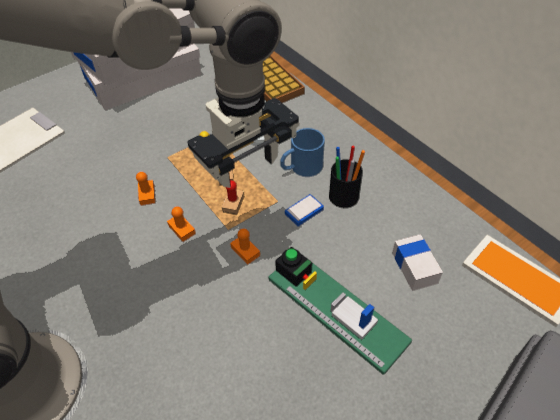

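Scene view: the red stamp is at (340,205), on the cork. Look-alikes are orange at (287,182), (354,168) and (417,175), black at (378,228), yellow at (425,235), and a red pen at (247,270). The gauge lies from (115,195) to (248,195), with its housing on the right. Next I measure from both views.

```bash
python3 - <<'E'
from h import *
import pickle
a,b=pickle.load(open('im.pkl','rb'))
def blob(im,lo,hi,box,lo2=None):
    h=cv2.cvtColor(im['color'],cv2.COLOR_RGB2HSV);m=cv2.inRange(h,np.array(lo),np.array(hi))
    k=np.zeros_like(m);x0,y0,x1,y1=box;k[y0:y1,x0:x1]=m[y0:y1,x0:x1]
    n,l,s,c=cv2.connectedComponentsWithStats(k);i=1+np.argmax(s[1:,4]);return c[i],s[i],(l==i).astype(np.uint8)
def tri(u,v):
    c1,d1=ray(a,*u);c2,d2=ray(b,*v)
    t=np.linalg.lstsq(np.c_[d1,-d2],c2-c1,rcond=None)[0];p,q=c1+d1*t[0],c2+d2*t[1]
    return ((p+q)/2).round(1),np.linalg.norm(p-q).round(1)
red=[blob(im,(0,180,60),(4,255,255),bx) for im,bx in((a,(325,185,355,222)),(b,(220,172,245,205)))]
btn=[blob(im,(50,150,120),(75,255,255),bx) for im,bx in((a,(220,165,250,190)),(b,(275,240,310,270)))]
tab=[blob(im,(105,150,50),(125,255,255),bx) for im,bx in((a,(138,155,165,195)),(b,(350,295,385,335)))]
for n,r in(('red',red),('btn',btn),('tab',tab)): print(n,r[0][0],r[0][1],r[1][0],r[1][1],tri(r[0][0],r[1][0]))
for im,bx in((a,(100,165,260,220)),(b,(255,250,420,375))):
    c,s,m=blob(im,(60,80,30),(90,255,160),bx)
    hull=cv2.convexHull(cv2.findContours(m,0,2)[0][0])
    w=np.array([onz(im,*p[0],15)[:2] for p in hull],np.float32)
    r=cv2.minAreaRect(w);print(r, cv2.boxPoints(r).round(0).tolist())
A=cv2.resize(a['color'][160:260,100:460],None,fx=2.2,fy=2.2,interpolation=2);B=cv2.resize(b['color'][165:375,180:430],None,fx=3.1,fy=3.1,interpolation=2)[:380]
C=np.zeros((600,800,3),np.uint8);C[:220,:792]=A;C[220:600,:775]=B[:380,:775];save('crop',C)
E
```

```text
red [338.93037975 204.33544304] [334 195  11  22 158] [231.70629371 191.13986014] [227 180  10  21 143] (array([547.2, 118.6,  50.6]), np.float64(2.7))
btn [233.67272727 175.16363636] [229 172  10   7  55] [290.95121951 253.18292683] [286 249  11   9  82] (array([ 536.8, -114. ,   75.1]), np.float64(0.8))
tab [148.63398693 174.25490196] [144 163  10  24 153] [365.86170213 315.67021277] [359 305  15  23 188] (array([ 564.6, -303.2,   61.2]), np.float64(0.8))
((561.8624267578125, -234.0677032470703), (94.26199340820312, 298.1750183105469), 8.739008903503418) [[493.0, -94.0], [538.0, -389.0], [631.0, -374.0], [586.0, -80.0]]
((552.0226440429688, -238.56753540039062), (91.71580505371094, 297.74847412109375), 8.243051528930664) [[485.0, -98.0], [528.0, -392.0], [619.0, -379.0], [576.0, -85.0]]
```

View pics/crop.png

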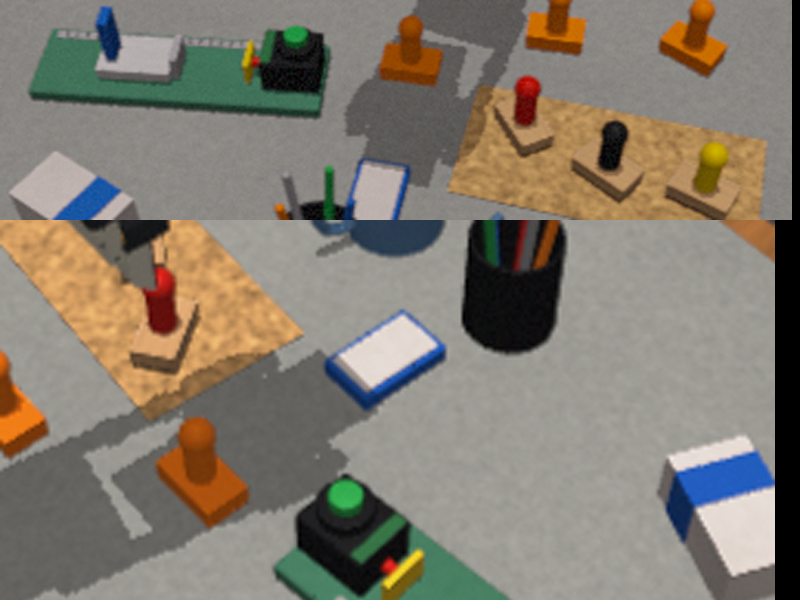

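The crop confirms the choice: red handle on a wooden block on the cork, at about (525,105) in the crop, with the orange copies off the mat. The tab-to-button line gives gauge yaw 8.4° and carriage about 13 mm, and the heights agree. Next is a look from above the stamp.

```bash
cat >> h.py <<'E'
def R(yaw):
    c,s=np.cos(np.radians(yaw)),np.sin(np.radians(yaw))
    return np.array([[c,0,-s],[s,0,c],[0,-1,0]])
E
python3 - <<'E'
from h import *
import pickle
a,b=pickle.load(open('im.pkl','rb'))
print('pot base',onz(a,246,300,0),'mug',onz(a,315,315,0))
move_ptp([547,119,260],R(0))
o=observe();w=get_image('wrist');pickle.dump((o,w),open('w1.pkl','wb'));save('w1',w['color'])
print(w['tool_from_camera'].round(3),proj(w,np.array([547,119,70]),o),o['time'])
E
```

```text
pot base [ 7.86915535e+02 -1.88505982e+01  1.13686838e-13] mug [787.78244447 118.73818998   0.        ]
[[ 1.00000e+00 -1.00000e-03  1.00000e-03 -4.54000e-01]
 [-1.00000e-03 -2.96000e-01  9.55000e-01 -1.37559e+02]
 [-1.00000e-03 -9.55000e-01 -2.96000e-01  7.90160e+01]
 [ 0.00000e+00  0.00000e+00  0.00000e+00  1.00000e+00]] [284.99786981 185.00711451] 0.6583
```

View pics/w1.png

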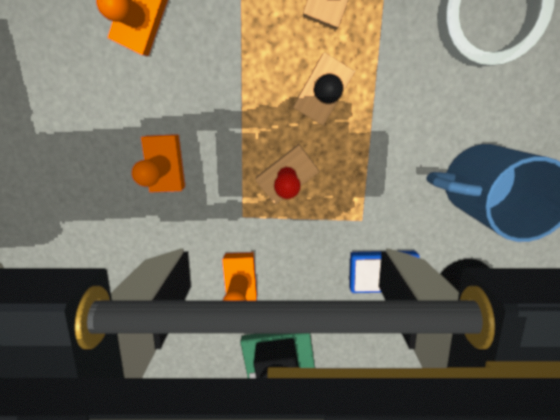

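```bash
python3 - <<'E'
from h import *
import pickle
o,w=pickle.load(open('w1.pkl','rb'))
c=w['color'][120:230,230:340];save('w1c',cv2.resize(cv2.convertScaleAbs(c,alpha=1.8),None,fx=5.4,fy=5.4,interpolation=2))
h=cv2.cvtColor(w['color'],cv2.COLOR_RGB2HSV)
for (x,y) in((270,178),(300,160),(312,165),(250,160),(300,200)):print(h[y-2:y+3,x-2:x+3].reshape(-1,3).mean(0).round(),h[y-2:y+3,x-2:x+3].reshape(-1,3).std(0).round())
m=cv2.inRange(h,np.array((0,200,60)),np.array((3,255,255)));m[:140]=0;m[215:]=0
c=max(cv2.findContours(m,0,2)[0],key=cv2.contourArea);print(cv2.boundingRect(c))
E
```

```text
[ 16. 131. 163.] [0. 1. 2.]
[ 16. 131. 167.] [0. 1. 2.]
[ 16. 132. 163.] [0. 2. 6.]
[ 17. 145. 154.] [0. 1. 5.]
[ 17. 145. 144.] [0. 1. 7.]
(275, 168, 24, 30)
```

View pics/w1c.png

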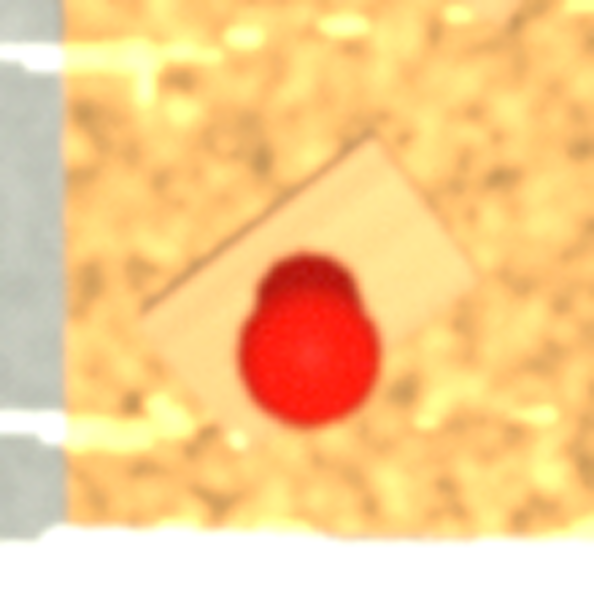

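The close crop shows the block's top corners at crop (143,318), (373,135) and (475,278), and the ball centre at (310,353).

```bash
python3 - <<'E'
from h import *
import pickle
o,w=pickle.load(open('w1.pkl','rb'))
f=lambda x,y,z:onz(w,230+x/5.4-.4,120+y/5.4-.4,z,o)[:2]
A,B,C=f(143,318,23),f(373,135,23),f(475,278,23)
d=B-A;e=C-B
print('len',np.linalg.norm(d),np.linalg.norm(e),'yaw',np.degrees(np.arctan2(d[1],d[0])),np.degrees(np.arctan2(e[1],e[0]))+90,'centre',(A+C)/2,'ball',f(310,353,80),'handle base top?',f(308,253,66))
print(o['tool_pos'])
E
```

```text
len 57.31037516071287 34.36482540300549 yaw 38.61449283124403 36.153963034726175 centre [548.92176205 118.64458367] ball [548.79655388 121.47314443] handle base top? [548.51461395 135.75907187]
[546.78159559 119.69241071 259.6199933 ]
```

```bash
python3 - <<'E'
from h import *
import pickle
s=37.7;p=[548.9,119.8]
move_ptp(p+[150],R(s))
print('hit',move_straight(p+[54],speed=80,max_force=8))
gripper_close();o=observe();print(o['gripper_width']*92,o['ft_force'],o['tool_pos'])
move_straight(p+[170],speed=120)
o=observe();print(o['gripper_width']*92,o['ft_force'])
move_ptp([563,-290,230],R(8.4))
o=observe();w=get_image('wrist');pickle.dump((o,w),open('w2.pkl','wb'));save('w2',w['color']);print(o['tool_pos'],o['time'])
E
```

```text
hit False
21.652021407054157 [-0.41860426  0.11830269 -0.73196838] [548.85471097 119.80209204  53.96055488]
21.233547128662035 [ 0.26542638 -0.03000536 -0.5745973 ]
[ 563.3419     -288.66437181  229.76645843] 6.475
```

View pics/w2.png

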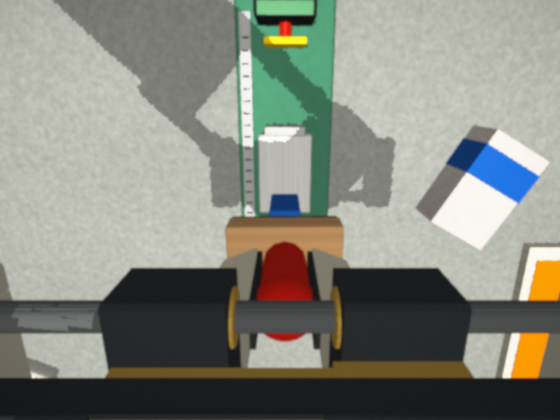

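The wrist view shows the stamp held square: its block edge runs (226,218) to (342,218). The pad is at (285,41), the jaw at (285,128) and the tab at (285,205), with the base nearly vertical in the image. I refine the gauge pose from this.

```bash
python3 - <<'E'
from h import *
import pickle
o,w=pickle.load(open('w2.pkl','rb'))
h=cv2.cvtColor(w['color'],cv2.COLOR_RGB2HSV)
y=np.array([-np.sin(np.radians(8.4)),np.cos(np.radians(8.4))]);x=np.array([y[1],-y[0]])
O=np.array([554.9,-236.7]);g=lambda p:(np.dot(p[:2]-O,x).round(1),np.dot(p[:2]-O,y).round(1))
m=cv2.inRange(h,np.array((20,150,90)),np.array((32,255,255)));m[80:]=0
bx=cv2.boundingRect(max(cv2.findContours(m,0,2)[0],key=cv2.contourArea));print('pad',bx)
print(g(onz(w,bx[0],bx[1]+bx[3],45,o)),g(onz(w,bx[0]+bx[2],bx[1]+bx[3],45,o)))
print('jaw face',[g(onz(w,u,126,45,o)) for u in(264,285,306)])
m=cv2.inRange(h,np.array((100,150,40)),np.array((125,255,255)));m[:,350:]=0;m[:,:200]=0
bx=cv2.boundingRect(max(cv2.findContours(m,0,2)[0],key=cv2.contourArea));print('tab',bx)
# base: right edge of green, left edge of base per row
for r in (30,70,110,200):
    gr=np.where((h[r,200:360,0]>60)&(h[r,200:360,0]<90)&(h[r,200:360,1]>90))[0]+200
    p=[onz(w,gr[0],r,15,o),onz(w,gr[-1]+1,r,15,o)];print(r,gr[0],gr[-1],g(p[0]),g(p[1]),p[1][:2].round(1))
A,B=onz(w,226,219,180,o),onz(w,342,219,180,o);print('held yaw',np.degrees(np.arctan2(*(B-A)[[1,0]])),np.linalg.norm(B-A),g((A+B)/2),'tool',g(np.array(o['tool_pos'])))
E
```

```text
pad (263, 35, 44, 13)
(np.float64(-17.4), np.float64(64.1)) (np.float64(18.9), np.float64(64.1))
jaw face [(np.float64(-17.6), np.float64(1.2)), (np.float64(0.8), np.float64(1.2)), (np.float64(19.2), np.float64(1.2))]
tab (269, 195, 31, 21)
30 236 333 (np.float64(-42.8), np.float64(82.3)) (np.float64(44.4), np.float64(82.4)) [ 586.8 -148.7]
70 238 331 (np.float64(-42.2), np.float64(49.0)) (np.float64(43.9), np.float64(49.1)) [ 591.2 -181.7]
110 239 330 (np.float64(-42.6), np.float64(13.6)) (np.float64(44.4), np.float64(13.7)) [ 596.8 -216.7]
200 242 326 (np.float64(-42.8), np.float64(-74.9)) (np.float64(43.7), np.float64(-74.8)) [ 609.1 -304.4]
held yaw 8.416021152511927 63.83592347053207 (np.float64(0.0), np.float64(-38.4)) tool (np.float64(0.8), np.float64(-52.6))
```

```bash
cat >> h.py <<'E'
gy=np.array([-np.sin(np.radians(8.4)),np.cos(np.radians(8.4))]);gx=np.array([gy[1],-gy[0]]);O=np.array([554.9,-236.7])+0.6*gx
def G(x,y,z): return list(O+x*gx+y*gy)+[z]
def inv(p): p=np.array(p[:2])-O; return (p@gx).round(2),(p@gy).round(2)
E
python3 - <<'E'
from h import *
import pickle
move_ptp(G(0,36,150),R(8.4))
move_straight(G(0,36,75),speed=100)
print('hit',move_straight(G(0,36,61),speed=20,max_force=4));o=observe();print(o['tool_pos'],o['ft_force'])
open_gripper();pause(0.2)
move_straight(G(0,36,150),speed=150)
move_ptp(G(0,-40,230),R(8.4));pause(.2)
o=observe();w=get_image('wrist');pickle.dump((o,w),open('w3.pkl','wb'));save('w3',w['color']);print(o['time'])
E
```

```text
hit True
[ 550.27828019 -200.99836541   65.77461092] [ 0.84543216 -0.14172329  3.03872342]
11.3167
```

View pics/w3.png

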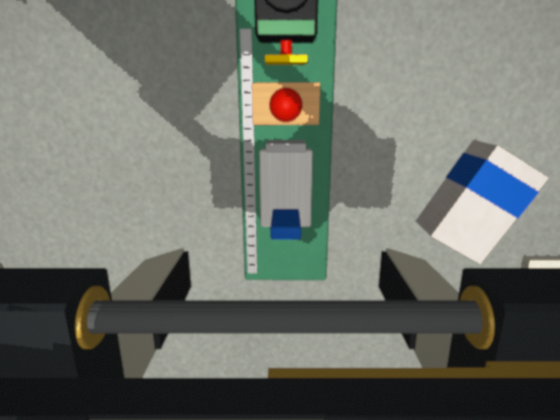

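The wrist view shows the stamp upright and square on the bed: block at (252–320, 83–125), midway between the jaw face (~145) and pad (~63). Next I push the tab with closed fingers.

```bash
python3 - <<'E'
from h import *
import pickle
gripper_close()
move_ptp(G(0,-112,150),R(8.4))
move_straight(G(0,-112,78),speed=120)
print('hit',move_straight(G(0,-65,78),speed=25,max_force=4));o=observe();y0=inv(o['tool_pos'])[1];print(y0,o['ft_force']@np.r_[gy,0])
# carriage ~12.8 -> ~40.5
for t in (14,24,27.5):
    print('hit',move_straight(G(0,y0+t,78),speed=20,max_force=25));o=observe();print(inv(o['tool_pos']),o['ft_force']@np.r_[gy,0])
move_straight(G(0,y0+15,78),speed=60);print(observe()['ft_force'])
move_straight(G(0,y0+15,230),speed=200)
move_ptp(G(0,-40,230),R(8.4));pause(.2)
o=observe();w=get_image('wrist');pickle.dump((o,w),open('w4.pkl','wb'));print(o['time'])
w3=pickle.load(open('w3.pkl','rb'))[1]
f=lambda i:cv2.resize(i['color'][0:250,220:350],None,fx=2.4,fy=2.4,interpolation=2)
save('w34',np.hstack([f(w3),f(w)]))
E
```

```text
hit True
-84.22 -1.6824467000366452
hit False
(np.float64(-0.24), np.float64(-71.74)) -7.194832505956639
hit False
(np.float64(-0.25), np.float64(-61.77)) -7.233793674364702
hit False
(np.float64(-0.24), np.float64(-58.31)) -6.943335653962172
[-0.1379841  -0.74025284 -0.65004451]
18.7417
```

View pics/w34.png

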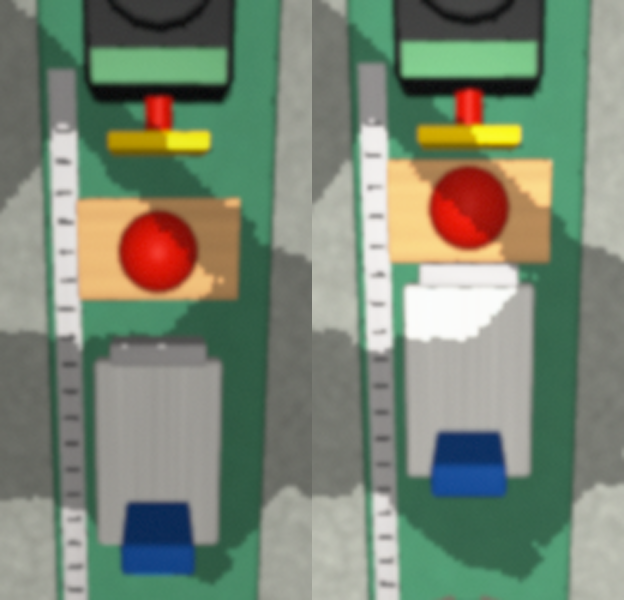

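The pictures before and after show the jaw now touching the stamp and pad still at rest. The rod looks the same (~30 px in the crop), and about 4–6 mm of gap remains. I continue in 1 mm steps and watch the force slope.

```bash
python3 - <<'E'
from h import *
import pickle
move_ptp(G(0,-75,150),R(8.4))
move_straight(G(0,-75,78),speed=120)
move_straight(G(0,-59,78),speed=40)
for t in np.arange(-57.5,-48.9,1.0):
    move_straight(G(0,t,78),speed=10,max_force=25);o=observe();print(inv(o['tool_pos'])[1],(o['ft_force']@np.r_[gy,0]).round(2))
move_straight(G(0,-65,78),speed=60)
move_straight(G(0,-65,230),speed=200)
move_ptp(G(0,-40,230),R(8.4));pause(.2)
o=observe();w=get_image('wrist');pickle.dump((o,w),open('w5.pkl','wb'));print(o['time'])
w3=pickle.load(open('w4.pkl','rb'))[1]
f=lambda i:cv2.resize(i['color'][0:150,230:340],None,fx=3.6,fy=3.6,interpolation=2)
save('w45',np.hstack([f(w3),f(w)]))
E
```

```text
-58.21 -4.67
-57.87 -6.8
-57.13 -8.25
-56.24 -8.24
-55.23 -8.03
-54.22 -7.68
-53.26 -8.0
-52.4 -8.86
-51.54 -8.15
24.6
```

View pics/w45.png

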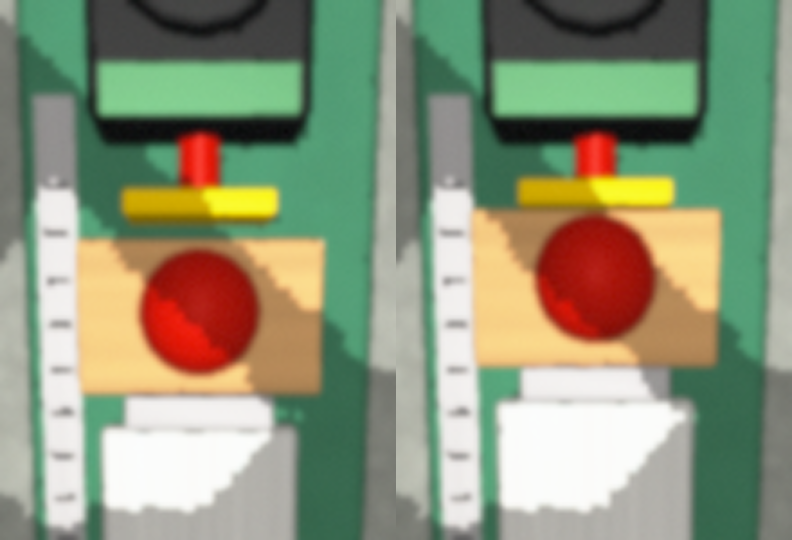

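```bash
cat >> h.py <<'E'
def padgap(w):
    h=cv2.cvtColor(w['color'],cv2.COLOR_RGB2HSV)[:100,255:320]
    ys,xs=np.where(cv2.inRange(h,np.array((20,150,90)),np.array((32,255,255))))
    gs,_=np.where(cv2.inRange(h[:45],np.array((50,60,130)),np.array((80,140,255))))
    return ys.mean().round(2),(np.percentile(ys,98)-np.percentile(ys,2)),len(ys),gs.mean().round(2),len(gs),((ys.mean()-gs.mean())*36/44).round(2)
E
python3 - <<'E'
from h import *
import pickle
for n in('w3','w4','w5'): print(n,padgap(pickle.load(open(n+'.pkl','rb'))[1]))
move_ptp(G(0,-68,150),R(8.4))
move_straight(G(0,-68,78),speed=120)
move_straight(G(0,-54,78),speed=40)
t=-51.5
while t<-45:
    t+=.5
    move_straight(G(0,t,78),speed=10,max_force=25);o=observe();y=inv(o['tool_pos'])[1];print(t,y,(o['ft_force']@np.r_[gy,0]).round(2))
    if y>-49.2: break
move_straight(G(0,-65,78),speed=60)
move_straight(G(0,-65,230),speed=200)
move_ptp(G(0,-40,230),R(8.4));pause(.2)
o=observe();w=get_image('wrist');pickle.dump((o,w),open('w6.pkl','wb'));print(o['time'],padgap(w))
E
```

```text
w3 (np.float64(59.19), np.float64(9.0), 409, np.float64(27.14), 861, np.float64(26.22))
w4 (np.float64(56.47), np.float64(9.0), 416, np.float64(26.34), 1111, np.float64(24.65))
w5 (np.float64(53.13), np.float64(8.0), 369, np.float64(26.34), 1113, np.float64(21.92))
-51.0 -51.64 -3.42
-50.5 -51.6 -6.81
-50.0 -51.58 -7.31
-49.5 -51.45 -8.98
-49.0 -51.13 -8.89
-48.5 -50.76 -10.53
-48.0 -50.34 -10.62
-47.5 -49.96 -10.73
-47.0 -49.57 -10.93
-46.5 -49.14 -12.08
30.85 (np.float64(50.04), np.float64(8.0), 377, np.float64(26.34), 1113, np.float64(19.39))
```

```bash
python3 - <<'E'
from h import *
import pickle
move_ptp(G(0,124,150),R(8.4))
move_straight(G(0,124,102),speed=100)
print('hit',move_straight(G(0,124,84),speed=12,max_force=12));o=observe();print(o['tool_pos'],o['ft_force'])
pause(.3);o=observe();print(o['tool_pos'],o['ft_force'])
move_straight(G(0,124,130),speed=60)
move_straight(G(0,124,200),speed=150)
move_ptp(G(0,-40,230),R(8.4));pause(.3)
o=observe();w=get_image('wrist');print(o['time'],padgap(w))
s=get_image('scene')
f=cv2.resize(w['color'][0:150,230:340],None,fx=3.6,fy=3.6,interpolation=2)
g=cv2.resize(s['color'][140:230,100:200+60],None,fx=2.4,fy=2.4,interpolation=2)
C=np.zeros((540,396+g.shape[1],3),np.uint8);C[:,:396]=f;C[:g.shape[0],396:]=g;save('fin',C)
E
```

```text
hit True
[ 537.45620015 -113.93591244   90.25036551] [-2.13595209  0.67577762  6.71920968]
[ 537.45381089 -113.92832278   90.24758813] [-0.75097548 -0.02045922  6.73451583]
36.05 (np.float64(52.21), np.float64(8.0), 362, np.float64(26.9), 985, np.float64(20.71))
```

View pics/fin.png

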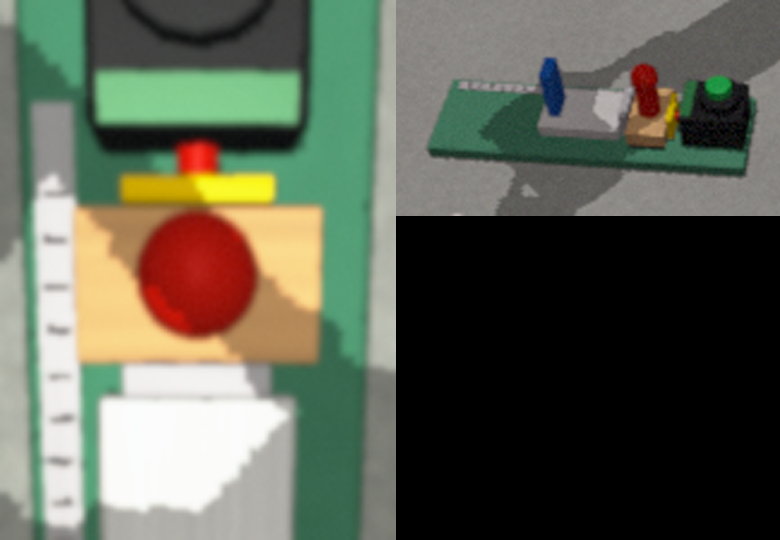

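```bash
python3 -c "
from bench import *
hand_in();print(observe()['time'])"
```

```text
the job is handed in; nothing more can be done
the job is handed in; nothing more can be done
```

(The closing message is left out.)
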